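# Peel the top tray off the clinging stack and hold it over the dissecting board

## Robot

A 7-joint arm with a two-finger parallel gripper is mounted at the origin on the work surface. World frame = base frame: x ahead of the robot, y to its left, z up, the work surface at z = 0. Lengths are in m, angles in rad, forces in N, time in s.
With the tool pointing down it reaches from about 0.4 to 0.85 m from the base axis. Payload 10.4 kg.
Tool frame: the origin (TCP) lies midway between the tips of the shut fingers; the grasp point (between the pads) lies 19 mm behind it (r.grasp_offset is the distance from the TCP to the grasp point, in m); x points along the fingers, y is the direction in which the jaws open and shut, and the axes are right-handed (so a half turn about x gives the same grasp; the last joint's range is limited). The gripper opens to 87 mm and grips with 3 to 60 N. Pads are 19 mm wide; open, the fingers measure 117 mm over their backs; the gripper's body (75 mm by 190 mm) begins 51 mm behind the grasp point.
Start: joints at [1.204, 0.332, -0.065, 1.46, 0.022, 1.35, -0.088], TCP at [0.211, -0.588, 0.223] pointing down, gripper open.
Joint ranges: [-2.6, 2.6], [-0.5, 2.12], [-1.47, 1.34], [0.16, 2.42], [-1.27, 4.41], [0.06, 2.06], [-2.6, 2.6]. Speed limits (rad/s): [2.22, 2.22, 2.79, 2.79, 3.14, 3.14, 3.14].

## Interface

Orientations are given as a unit quaternion [x, y, z, w].
In Python, from bench import r, vision, close_job gives the robot as it stands. The module is installed in compiled form; this text tells all that it offers.
- The arm moves only by the shell command python3 -m pendant 'ROWS' [OPENING] [FORCE]. ROWS is text: rows parted by semicolons, each of 6 numbers parted by spaces: the shift along the tool's x, y, z in units of 0.25 m (1.0 is 0.25 m), then the turn, a rotation vector about the tool's x, y, z in units of 1.5 rad (1.0 is 1.5 rad). A call has 1 to 8 rows; each row is the pose to reach, as a shift and turn from the pose commanded when the call began, along the tool's axes at that moment; what a row does not reach only later rows make up. A row lasts 1/10 s, in which the tool goes at most 50 mm and 8.59 degrees, less where a joint would pass 70% of its speed; a pose out of reach is approached as far as the arm can. A call with a number of a shift or a turn outside -1 to 1 is refused whole. A call with a gripper value outside its range is refused whole. OPENING is the gripper command: -1 is shut, 1 is fully open, values between are in proportion, set as the call begins (- or left out, the last holds). The fingers move at their own pace and stop on an object; FORCE is the grip in N (left out, the last holds). Time passes only in rows, so rows that repeat a pose let the fingers close. It gives the time, the measured TCP pose, the force and the opening at its end, in the units of the state.
- r.read_state(): the state, without advancing time (a new reading comes with each control period).
- vision.camera(name): name is "scene" or "top" or "wrist"; returns (picture, depth): 420x560x3 uint8, blue, green, red; 420x560 float32, m along the optical axis (not along the pixel's ray), 0 where there is no reading.
- vision.get_calibration(name): a dict with "camera_matrix" (3x3 intrinsics, pixels), "rvec" (rotation vector, rad) and "tvec" (3), from world to camera coordinates, as OpenCV has them. Camera axes: x right, y down, z forward; pixel columns grow to the right and rows downward; lengths in m; the calibration is good to about 2 mm. A picture is of the moment at which its call begins: read the wrist's pose just before it. get_calibration takes no time and is no camera call; for the wrist camera it gives the pose at the moment of the call.
- close_job(): hands the job in, once; it reports no verdict.
The state is a dict: "time": time; "joint_positions": joint angles; "joint_vel": joint speeds; "joint_torque": joint torques, N m; "ee_pos": TCP position; "eef_rot": TCP orientation; "ft_force": force on the tool from outside, world axes, zero at the start; "torque": the same for the moment, N m; "width": finger opening in m.
Only numpy, scipy, OpenCV 4.12 (cv2) and the standard library are available. Lean on these libraries where they do the work, as an engineer would, in place of code of your own. Each camera call takes 0.05 s, during which the arm holds its last target. There are 200 camera calls.

## Task

Slide the transport lock of the tray rack to its end stop, away from the trays. Then peel the top tray off: with its corner tab raise that end first while the opposite edge stays down in the stack, draw it out from under the lip, and leave the tray below seated and the other things on the table undisturbed. Finish while holding the tray in the gripper, still, roughly level and open side up, centred over the dissecting board at least 10 cm but no more than 25 cm above the table; do not put it down or let go.

Things in the scene. Friction and masses are not known exactly. Their poses are not given: they have to be found in the camera images.
- rack: Fixed aluminium tray rack, base 200 (x) x 145 (y) x 8 mm, holding the white tray stack; a grey pedestal with the transport lock stands on its +y side. Origin: centre of its underside, on the table. Its x axis runs from the stack's hooked side (nearer the robot) to the side with the corner tab. Turned up to 0.25 rad about vertical; stack and tray are turned with it.
- lock (a joint): Transport lock, a steel sliding plate over the top tray's +y rim. Value in m: 0 = fully over the tray, 0.045 = end stop, clear of the tray; grows as it slides in the rack's +y direction. Starts at 0 to 0.015, about 2 N of friction, stays where left.
- lock_grip (a point): Centre of the lock's upright black grip: 12 mm thick along the slide (rack y), 32 mm along rack x, standing 36 mm tall on the plate, its top 18 mm above this point. The plate's upper face is 18 mm below this point. Axes as the rack's.
- tab (a point): Centre of the upright grip tab on one corner (+x, -y) of the top tray: 10 mm thick along tray x, 26 mm along tray y, standing 34 mm tall above the rim; its top is 17 mm above this point, the rim's top 17 mm below. There is free room for fingers on both x sides. Axes as the tray's.
- tray: Top tray: white formed plastic, 146 x 106 mm over the rim, 15 mm deep, walls 3 mm, about 0.14 kg, open side up. Origin: centre of its underside; z up, x towards the tab's side. Its -x rim is tucked 6 mm under the hooked lip of the tray below (2 mm gap above the rim, 4 mm behind it). Raised level, it drags the tray below along.
- tray_mid (a point): Centre of the top tray, half-way up (7.5 mm above its underside). The tab is at x +64, y -36, z +24.5 mm from here in tray axes.
- heel (a point): Middle of the lower edge of the tray's -x wall (opposite side from the tab), at the tray's underside: the edge that stays down while peeling; 47 mm above the table at the start. With the tab end raised 0.2 to 0.3 rad about this edge and the tray then drawn 15 to 25 mm in +x, the rim is out from under the lip and the tray comes free.
- nest (a point): Centre of the nest floor of the tray below (rest of the stack, white, one loose piece of 0.9 kg standing in the rack); the top tray's underside rests here. Hidden sprung nibs here cling to the top tray's side walls, 20 mm from its tab-side wall, with about 2 to 4 N in all until it is raised about 12 mm there. This piece must stay.
- board: Fixed cork dissecting board 200 x 150 x 15 mm on the table. Origin: centre of its underside.
- jar_a: Bystander: small clear lidded jar, 42 mm across, 50 mm tall, standing on the dissecting board. Origin at its underside.
- spatula: Bystander: spatula 130 mm long lying on the dissecting board, on its handle-to-blade line.
- beaker: Bystander: open glass beaker, 60 mm across, 65 mm tall, beside the rack's -y side. Origin at its underside.
- reagent: Bystander: round amber bottle, 60 mm across, 100 mm tall. Origin at its underside.
- carton: Bystander: flat cardboard box 110 x 200 x 45 mm. Origin at its underside.
- bowl: Bystander: steel bowl, 120 mm across, 50 mm tall. Origin at its underside.
- jar_b: Bystander: clear lidded jar, 60 mm across, 75 mm tall. Origin at its underside.
Mind the look-alikes: they are no part of the job. Leave any yellow look-alike of the tray alone. Of the things shaped like the board, the cork one is meant.

How it is judged:
On the way, in this order (a step that is already met when the one before it is completed fails the run):
1. the lock is slid to its end stop (within 3 mm) (value of joint lock above 0.042 m), for 0.2 s.
2. the tab corner is raised at least 20 mm while the opposite edge is still down in the stack (within 10 mm of its nest floor) (z of tab in the frame of rack above 0.099 m and z of heel in the frame of rack below 0.057 m), for 0.1 s.
At the end, for the whole second after the job is handed in: The fingers hold the tray (over 1 N) still (under 3 cm/s), its centre within 5 cm of the board's centre seen from above and 9 to 27 cm above the table, its open side up within 0.35 rad of level; the lock is within 5 mm of its end stop and the tray below is within 12 mm of where it was (value of joint lock above 0.04 m and distance of nest from where it was at the start of the episode below 0.012 m and horizontal distance between tray_mid and board below 0.05 m and height (world z) of tray_mid between 0.09 and 0.27 m and angle between tray's own z axis and vertical below 0.35 rad and contact force between the fingers and tray above 1 N and contact force between tray and board below 0.1 N and linear speed of tray below 0.03 m/s); the arm keeps its last pose, push and grip.
It fails at once if the tray below is dragged more than 12 mm from its seat (distance of nest from where it was at the start of the episode above 0.012 m).
It fails at once if a bystander is moved more than 30 mm (distance of any of jar_a, spatula, beaker, reagent, carton, bowl, jar_b from where it was at the start of the episode above 0.03 m).
It also fails if it takes over 50 s, if anything falls off the work surface, if the arm or the gripper's body presses on something with over 40 N, if the wrist force passes 120 N, or if a joint passes its speed limit or range.

## Working session

There is one attempt and no reset: what is moved stays moved. The work goes in short steps, Python scripts to look and compute and a shell command to move; the robot and the scene stay as the last step left them, time stands still between calls to the robot, and variables do not carry over. Pictures are saved under pics/ and viewed, about 8 in all and at most 12, crops included, and the job is handed in when it is done.

```bash
mkdir -p pics; cat > h.py <<'E'
import numpy as np, cv2
from bench import r, vision
from scipy.spatial.transform import Rotation as R
def cal(n):
    c=vision.get_calibration(n); K=np.array(c["camera_matrix"],float); M=cv2.Rodrigues(np.array(c["rvec"],float))[0]; return K,M,np.array(c["tvec"],float).ravel()
def ray(n,u,v,z):
    K,M,t=cal(n); C=-M.T@t; d=M.T@np.linalg.inv(K)@[u,v,1]; return C+d*(z-C[2])/d[2]
def cloud(n,dep,c=None):
    K,M,t=c or cal(n); v,u=np.mgrid[0:420,0:560]; P=np.stack([(u-K[0,2])/K[0,0]*dep,(v-K[1,2])/K[1,1]*dep,dep],-1); return (P-t)@M
def proj(n,p):
    K,M,t=cal(n); q=K@(M@np.array(p)+t); return q[:2]/q[2]
E
python3 - <<'E'
from h import *
for n in("scene","top"):
    i,d=vision.camera(n); np.savez(""+n,i=i,d=d); cv2.imwrite(f"pics/{n}0.png",i)
    K,M,t=cal(n); print(n,-M.T@t,K[0,0])
print(r.read_state())
E
```

```text
scene [ 1.13882742 -0.35099248  0.80363023] 422.4463309688939
top [0.3466501  0.11549568 1.31145113] 410.0845779139777
{'time': 0.1, 'joint_positions': array([ 1.20441433,  0.33280718, -0.06472225,  1.46086986,  0.02164907,
        1.34990186, -0.08852117]), 'joint_vel': array([ 0.00049043,  0.00172162, -0.00069887, -0.00158887, -0.00063806,
        0.00064041, -0.00068511]), 'joint_torque': array([ 7.45868510e-04, -6.24548149e+01,  2.43232230e-02, -3.90712667e+01,
       -6.13251259e-02,  3.66582850e-02,  3.71064800e-05]), 'ee_pos': array([ 0.21053042, -0.58809941,  0.22182852]), 'eef_rot': array([-0.69657186, -0.12139985,  0.69679662, -0.12051636]), 'ft_force': array([-0.60525186,  0.08945856,  0.59582025]), 'torque': array([ 0.01064368,  0.00277939, -0.03297321]), 'width': 0.08692330452697651}
```

View pics/top0.png

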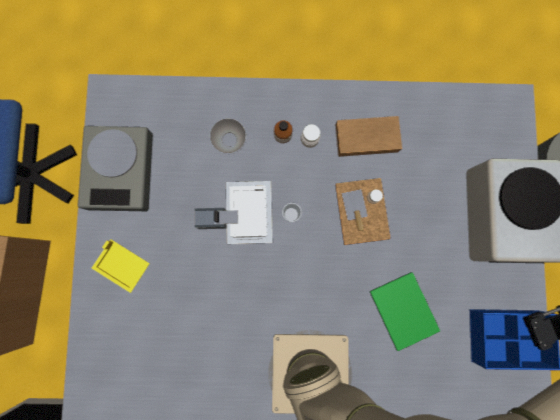

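View pics/scene0.png

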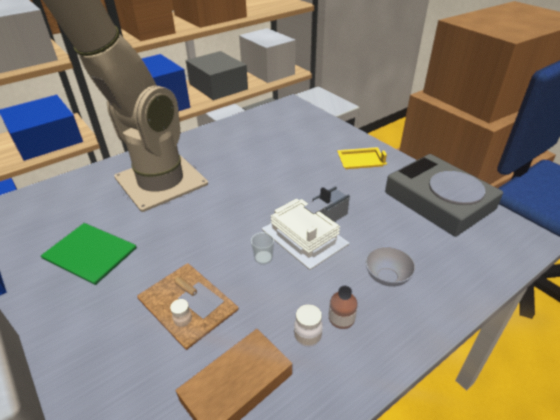

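The top view shows the rack at (249,211), the lock on its left at (215,217), the tab at about (260,189), the beaker at (291,212) and the cork board at (363,212). The jar is at (376,196). The yellow tray and green board are decoys. Next I'll measure by masks.

```bash
cat > m.py <<'E'
from h import *
z=np.load("top.npz"); i,d=z["i"],z["d"]; P=cloud("top",d)
hsv=cv2.cvtColor(i,cv2.COLOR_BGR2HSV)
# depth heights around rack
sub=P[175:250:4,190:280:5,2]; print((sub*1000).round().astype(int))
# rack+tray white mask
m=((hsv[...,1]<40)&(hsv[...,2]>165)).astype(np.uint8); m[:170]=0;m[255:]=0;m[:,:185]=0;m[:,280:]=0
c=max(cv2.findContours(m,0,2)[0],key=cv2.contourArea); print("rack rect",cv2.minAreaRect(c))
b=cv2.inRange(hsv,(5,90,60),(25,255,255)); b[:165]=0;b[255:]=0;b[:,:325]=0;b[:,400:]=0
b=cv2.morphologyEx(b,cv2.MORPH_CLOSE,np.ones((5,5)))
c=max(cv2.findContours(b,0,2)[0],key=cv2.contourArea); rr=cv2.minAreaRect(c); print("board",rr,ray("top",*rr[0],0.015),[ray("top",*q,0.015)[:2].round(3) for q in cv2.boxPoints(rr)])
cr=i[170:255,185:285]; cv2.imwrite("pics/c1.png",cv2.resize(cr,None,fx=7,fy=7,interpolation=cv2.INTER_CUBIC))
j=np.load("scene.npz")["i"]; cv2.imwrite("pics/c2.png",cv2.resize(j[175:275,245:365],None,fx=6,fy=6,interpolation=cv2.INTER_CUBIC))
E
python3 m.py
```

```text
[[   6   -2   -3   -2    0   -6   -5   -1   -1    3    3    3   -3   -1
     2    2    0    0]
 [  -2    1    0    5   -2   -5    0    5    2    2   -7   -3    0    0
     4   -4   -1    2]
 [   3    6   -2    3    2    1    2   -1    3    5    8    9    6    7
    10    8    7    2]
 [  -2   -3    3   -1   -2    4   -2   -4   64   61   60   63   64   99
    97    9   10   -5]
 [   1    4    3   -1   -1    0    1    1   62   59   62   57   56   61
    55   45   11    4]
 [  -2   -6    0    3   -1   -4   -2   -3   60   59   57   51   56   54
    56   60   11   -5]
 [   2   -5    1   -6   -3   -5   -3   -3   65   55   60   57   62   59
    57   54    8   -1]
 [  -7   -3   -2    2    3    1   -5   -2   62   59   56   57   58   60
    59   61   11    3]
 [   6    0   -2    0    1   -2    4    4   61   56   57   58   59   58
    59   58    5    0]
 [   5   58   65   62   66  104   72   69   69   69   58   62   57   55
    60   59    3   -5]
 [  -1   61   65   60   58  106   63   68   69   65   58   56   58   56
    55   61    9   -4]
 [   0   62   63   60   64  108   65   67   72   69   5
[... 356 characters left out ...]
    1   -2   55   68   62   65   65   64
    63   34    7   -2]
 [  -2    3   -2   -1    5    1    1   -2    5    6   17    6    9    8
    13    5    9   -2]
 [  -5    1    1    2    3   -4   -5    0    3    5    6    6    2   -1
     2    0    0   -4]
 [   0   -4    4    2   -2    0    0   -5    4    0   -3   -5 1311    3
    -1    4    4    0]]
rack rect ((248.8291015625, 211.99197387695312), (61.76211166381836, 45.4986572265625), 88.60282135009766)
board ((362.3499755859375, 210.94998168945312), (61.94255828857422, 46.244781494140625), 81.8698959350586) [ 0.50577638 -0.16349318  0.015     ] [array([ 0.593, -0.076]), array([ 0.617, -0.224]), array([ 0.42, -0.25]), array([ 0.397, -0.104])]
```

View pics/c1.png

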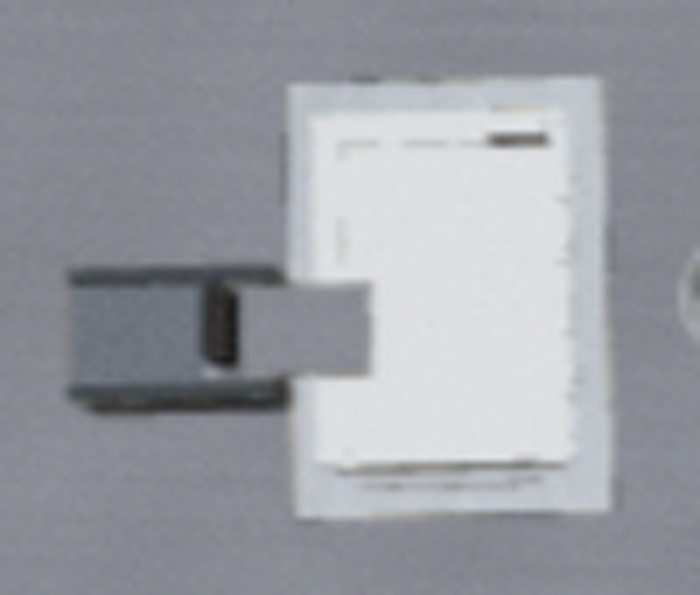

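View pics/c2.png

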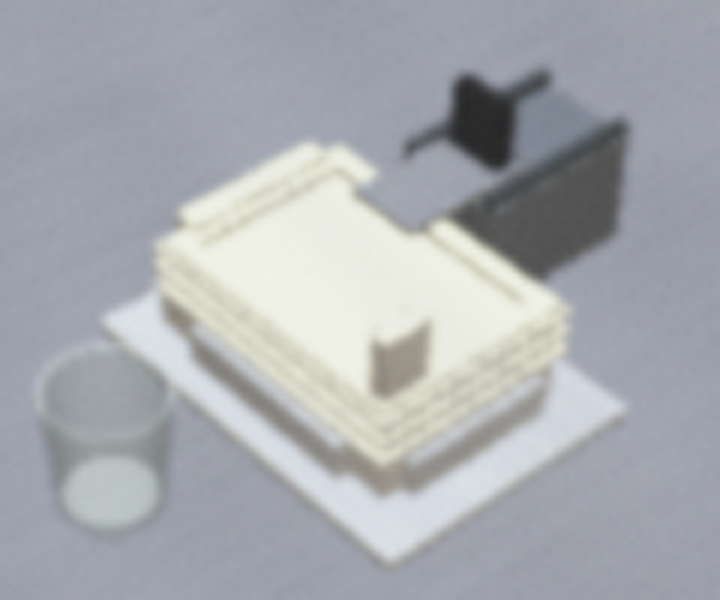

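```bash
cat >> h.py <<'E'
def px(cx,cy): return (cx+.5)/7-.5+185,(cy+.5)/7-.5+170
def Rdown(yaw_jaw): # tool x down, tool y at yaw
    y=np.array([np.cos(yaw_jaw),np.sin(yaw_jaw),0]); x=np.array([0,0,-1.]); return R.from_matrix(np.c_[x,y,np.cross(x,y)])
def go(p,Rt=None,p0=None,R0=None):
    s=r.read_state(); p0=s["ee_pos"] if p0 is None else p0; R0=R0 or R.from_quat(s["eef_rot"]); Rt=Rt or R0
    return np.r_[R0.inv().apply(np.array(p)-p0)/.25,(R0.inv()*Rt).as_rotvec()/1.5].round(3)
E
python3 - <<'E'
from h import *
c=[ray("top",*px(*q),.008) for q in((287,83),(605,78),(612,510),(295,518))]; C=np.mean(c,0); print("rack",C,[np.linalg.norm(c[k]-c[k-1]).round(3) for k in range(4)])
ex=(c[0]+c[1]-c[2]-c[3]); ey=c[0]+c[3]-c[1]-c[2]
print("yaw",np.arctan2(ex[1],ex[0]),np.arctan2(-ey[0],ey[1]))
w=.024; Rz=R.from_euler("z",w); 
tab=ray("top",*px(519,120),.096);g=ray("top",*px(217,322),.106)
print("tab",tab,Rz.inv().apply(tab-C),"grip",g,Rz.inv().apply(g-C))
t=[ray("top",*px(*q),.062) for q in((310,110),(568,110),(575,465))];print("tray corners in rack",[Rz.inv().apply(a-C).round(3) for a in t])
s=r.read_state();print(R.from_quat(s["eef_rot"]).as_matrix().round(3))
print(go([.47,-.42,.25],Rdown(np.pi/2+w)),go([.47,-.42,.25],Rdown(-np.pi/2+w)))
print("beaker",ray("top",291,212,.065))
E
```

```text
rack [0.49714713 0.19901629 0.008     ] [np.float64(0.2), np.float64(0.146), np.float64(0.199), np.float64(0.143)]
yaw 0.04364387239201621 0.03950695069825965
tab [0.56324426 0.16576034 0.096     ] [ 0.06528004 -0.03483254  0.088     ] grip [0.47263913 0.29040401 0.106     ] [-0.02230784  0.09194954  0.098     ]
tray corners in rack [array([0.076, 0.058, 0.054]), array([ 0.076, -0.055,  0.054]), array([-0.081, -0.058,  0.054])]
[[-0.001  0.337 -0.941]
 [ 0.001 -0.941 -0.337]
 [-1.    -0.001  0.   ]]
[-1.120e-01 -2.830e-01 -1.204e+00 -1.881e+00 -1.000e-03  0.000e+00] [-1.120e-01 -2.830e-01 -1.204e+00  2.130e-01  0.000e+00  1.000e-03]
beaker [0.49224182 0.06644451 0.065     ]
```

```bash
python3 - <<'E'
from h import *
print(go([.42,-.43,.27],Rdown(-np.pi/2+.04)))
E
python3 -m pendant '-.2 -.32 -1 .22 0 0;-.2 -.32 -1 .22 0 0;-.2 -.32 -1 .22 0 0;-.2 -.32 -1 .22 0 0;-.2 -.32 -1 .22 0 0;-.2 -.32 -1 .22 0 0;-.2 -.32 -1 .22 0 0' 1 30
python3 - <<'E'
from h import *
print(r.read_state()["ee_pos"], go([.45,.0,.28],Rdown(-np.pi/2+.04)))
E
```

```text
[-1.920e-01 -3.130e-01 -1.002e+00  2.030e-01  0.000e+00  1.000e-03]
time: 0.8
ee_pos: [0.4227, -0.4255, 0.2729]
eef_rot: [0.708, 0.008, -0.707, 0.007]
ft_force: [-0.1, 0.4, 0.4]
width: 0.0874
[ 0.42272484 -0.42546456  0.27287694] [-2.700e-02 -1.699e+00 -1.440e-01 -1.300e-02 -1.000e-03  1.000e-03]
```

```bash

python3 -m pendant '0 -1 -.14 -.01 0 0;0 -1 -.14 -.01 0 0;0 -1 -.14 -.01 0 0;0 -1 -.14 -.01 0 0;0 -1 -.14 -.01 0 0'
python3 -m pendant '0 -1 0 0 0 0;0 -1 0 0 0 0;0 -1 0 0 0 0;0 -1 0 0 0 0;0 -1 0 0 0 0;0 -1 0 0 0 0'
python3 -m pendant '0 -.5 0 0 0 0;0 -.5 0 0 0 0;0 -.5 0 0 0 0;0 -.5 0 0 0 0;0 -.5 0 0 0 0'
python3 - <<'E'
from h import *
s=r.read_state(); c=cal("wrist"); i,d=vision.camera("wrist"); K,M,t=c; print(s["ee_pos"],-M.T@t,M[2],K[0,0])
np.savez("wrist",i=i,d=d,K=K,M=M,t=t); cv2.imwrite("pics/w1.png",i)
P=cloud("wrist",d,c)
m=(P[...,2]>.086)&(P[...,2]<.12)&(d>0); n,l,st,ce=cv2.connectedComponentsWithStats(m.astype(np.uint8))
for k in range(1,n):
    if st[k,4]>40: q=P[l==k]; print(st[k],q.mean(0),np.percentile(q,[3,97],0).round(4).tolist())
E
```

```text
time: 1.3
ee_pos: [0.4495, -0.18, 0.2722]
eef_rot: [-0.707, -0.009, 0.707, -0.01]
ft_force: [0.9, -0.1, -0.0]
width: 0.0871
time: 1.9
ee_pos: [0.4422, 0.0748, 0.2727]
eef_rot: [0.707, 0.013, -0.707, 0.013]
ft_force: [0.1, 0.9, 0.5]
width: 0.0868
time: 2.4
ee_pos: [0.4398, 0.1929, 0.2721]
eef_rot: [-0.707, -0.01, 0.707, -0.01]
ft_force: [-0.5, -1.1, -0.4]
width: 0.087
[0.43978527 0.1929468  0.27206429] [0.51068427 0.19511837 0.43448566] [-0.26061326 -0.00795295 -0.96541052] 291.5783953290799
[294  77  24  12 266] [0.55903402 0.16848448 0.09566978] [[0.5542, 0.1563, 0.0911], [0.5644, 0.1807, 0.0975]]
[186 148  17  30 419] [0.47035428 0.29087433 0.10209028] [[0.455, 0.2863, 0.0882], [0.4853, 0.2977, 0.1064]]
```

View pics/w1.png

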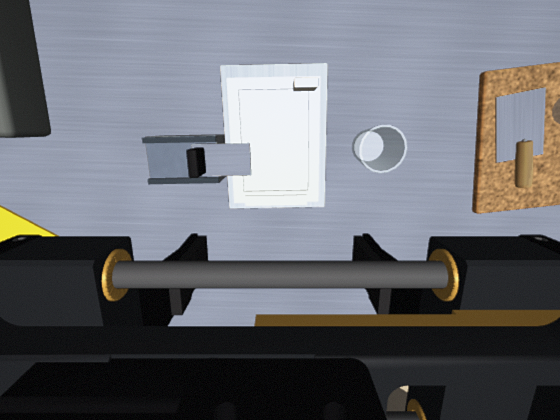

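The wrist picture shows the grip at (195,163), the tab at (306,84) and the beaker at (380,148). Both views agree to about 3 mm, so I'll go to the lock.

```bash

python3 - <<'E'
from h import *
print(go([.4715,.2905,.15],Rdown(-np.pi/2+.04)))
print(go([.4715,.2905,.080],Rdown(-np.pi/2+.04)))
E
```

```text
[ 0.488 -0.39  -0.137 -0.009  0.    -0.   ]
[ 0.768 -0.39  -0.137 -0.009  0.    -0.   ]
```

```bash

python3 -m pendant '0.3 -.39 -.137 -.009 0 0;.49 -.39 -.137 -.009 0 0;.49 -.39 -.137 -.009 0 0;.49 -.39 -.137 -.009 0 0;.64 -.39 -.137 -.009 0 0;.768 -.39 -.137 -.009 0 0;.768 -.39 -.137 -.009 0 0;.768 -.39 -.137 -.009 0 0'
python3 -m pendant '0 0 0 0 0 0;0 0 0 0 0 0;0 0 0 0 0 0;0 0 0 0 0 0;0 0 0 0 0 0;0 0 0 0 0 0' -1 25
```

```text
time: 3.25
ee_pos: [0.4718, 0.2913, 0.0817]
eef_rot: [0.707, 0.014, -0.707, 0.015]
ft_force: [-0.6, 0.1, 1.0]
width: 0.087
time: 3.85
ee_pos: [0.471, 0.2925, 0.0806]
eef_rot: [0.707, 0.015, -0.707, 0.015]
ft_force: [-0.4, -0.6, 0.8]
width: 0.0472
```

```bash

python3 -m pendant '0 0 0 0 0 0;0 0 0 0 0 0;0 0 0 0 0 0;0 0 0 0 0 0;0 0 0 0 0 0;0 0 0 0 0 0;0 0 0 0 0 0'
python3 -m pendant '0 -.03 0 0 0 0;0 -.06 0 0 0 0;0 -.09 0 0 0 0;0 -.12 0 0 0 0;0 -.12 0 0 0 0'
```

```text
time: 4.55
ee_pos: [0.471, 0.2925, 0.0805]
eef_rot: [0.707, 0.015, -0.707, 0.015]
ft_force: [0.6, 1.0, 1.4]
width: 0.0116
time: 5.05
ee_pos: [0.4695, 0.3244, 0.0805]
eef_rot: [0.707, 0.016, -0.707, 0.015]
ft_force: [-0.2, 1.9, -1.6]
width: 0.0118
```

```bash

python3 -m pendant '0 -.016 0 0 0 0;0 -.016 0 0 0 0'
python3 -m pendant '0 -.016 0 0 0 0;0 -.016 0 0 0 0'
python3 -m pendant '0 -.016 0 0 0 0;0 -.016 0 0 0 0;0 -.016 0 0 0 0'
```

```text
time: 5.25
ee_pos: [0.4694, 0.3271, 0.0805]
eef_rot: [0.707, 0.015, -0.707, 0.015]
ft_force: [-0.5, 1.3, -0.4]
width: 0.0116
time: 5.45
ee_pos: [0.4692, 0.3308, 0.0805]
eef_rot: [-0.707, -0.015, 0.707, -0.015]
ft_force: [-1.7, -0.5, 1.0]
width: 0.0115
time: 5.75
ee_pos: [0.469, 0.3349, 0.0805]
eef_rot: [-0.707, -0.015, 0.707, -0.015]
ft_force: [-2.0, 1.0, -0.1]
width: 0.0121
```

```bash

python3 -m pendant '0 -.012 0 0 0 0;0 -.012 0 0 0 0;0 -.012 0 0 0 0'
python3 -m pendant '0 -.012 0 0 0 0;0 -.012 0 0 0 0;0 -.012 0 0 0 0'
```

```text
time: 6.05
ee_pos: [0.4689, 0.3369, 0.0805]
eef_rot: [-0.707, -0.014, 0.707, -0.015]
ft_force: [-4.0, -3.9, 2.1]
width: 0.0116
time: 6.35
ee_pos: [0.469, 0.3371, 0.0803]
eef_rot: [-0.706, -0.012, 0.708, -0.016]
ft_force: [-7.1, -14.6, 11.6]
width: 0.0117
```

```bash

python3 -m pendant '0 .014 0 0 0 0;0 .014 0 0 0 0;0 .014 0 0 0 0;0 .014 0 0 0 0' .2 40
python3 -m pendant '-.1 .0 0 0 0 0;-.3 0 0 0 0 0;-.4 0 0 0 0 0;-.4 0 0 0 0 0'
python3 - <<'E'
from h import *
print(r.read_state()["joint_positions"].round(2))
for a in(.04,np.pi+.04): print(go([.561,.167,.19],Rdown(a)))
i,d=vision.camera("top"); P=cloud("top",d)
m=(P[...,2]>.085)&(P[...,2]<.115)
q=P[180:250,190:280][m[180:250,190:280]]; print(len(q), [ (q[s].mean(0),s.sum()) for s in (q[:,1]>.25,q[:,1]<.25)])
E
```

```text
time: 6.75
ee_pos: [0.4692, 0.3374, 0.0806]
eef_rot: [0.707, 0.015, -0.707, 0.015]
ft_force: [0.3, 0.2, -1.4]
width: 0.0365
time: 7.15
ee_pos: [0.4705, 0.3389, 0.1847]
eef_rot: [0.709, 0.016, -0.705, 0.014]
ft_force: [0.3, -0.1, 0.2]
width: 0.0516
[-0.03  0.36 -0.83  1.61  0.28  1.29 -2.43]
[-2.200e-02  7.020e-01 -3.330e-01 -1.045e+00 -5.000e-03 -1.000e-03]
[-2.200e-02  7.020e-01 -3.330e-01  1.049e+00 -1.000e-03  5.000e-03]
31 [(array([nan, nan, nan]), np.int64(0)), (array([0.56178197, 0.1683129 , 0.09459758]), np.int64(31))]<stdin>:6: RuntimeWarning: Mean of empty slice.
  ret = um.true_divide(
```

```bash

python3 -m pendant '0 .2 -.1 -.1 0 0;0 .3 -.2 -.2 0 0;-.02 .5 -.33 -.3 0 0;-.02 .7 -.33 -.4 0 0;-.02 .7 -.33 -.5 0 0;-.02 .7 -.33 -.6 0 0;-.02 .7 -.33 -.7 0 0;-.02 .7 -.33 -.8 0 0'
python3 - <<'E'
from h import *
print(r.read_state()["joint_positions"].round(2),go([.561,.168,.15],Rdown(.04)),go([.561,.168,.069],Rdown(.04)))
E
```

```text
time: 8.0
ee_pos: [0.5584, 0.1652, 0.1841]
eef_rot: [-0.578, -0.406, 0.579, -0.406]
ft_force: [0.1, -0.8, -0.2]
width: 0.0522
[ 0.4   0.42 -0.97  1.59  0.36  1.32 -0.97] [ 0.136  0.006 -0.014 -0.258  0.     0.001] [ 0.46   0.007 -0.014 -0.258  0.     0.001]
```

```bash

python3 -m pendant '.0 .006 -.014 -.1 0 0;.05 .006 -.014 -.2 0 0;.136 .006 -.014 -.258 0 0;.136 .006 -.014 -.258 0 0;.136 .006 -.014 -.258 0 0'
python3 - <<'E'
from h import *
c=cal("wrist"); i,d=vision.camera("wrist"); cv2.imwrite("pics/w2.png",i)
P=cloud("wrist",d,c)
for nm,lo,hi,f in(("tab",.085,.1,lambda P:P[...,1]<.22),("grip",.085,.12,lambda P:P[...,1]>.25)):
    m=(P[...,2]>lo)&(P[...,2]<hi)&(d>0)&f(P)&(abs(P[...,0]-.5)<.15); n,l,st,ce=cv2.connectedComponentsWithStats(m.astype(np.uint8))
    for k in range(1,n):
        if st[k,4]>40: q=P[l==k]; print(nm,st[k],q.mean(0).round(4),np.percentile(q,[3,97],0).round(4).tolist())
print(go([.561,.168,.069],Rdown(.04)))
E
```

```text
time: 8.5
ee_pos: [0.561, 0.1683, 0.1509]
eef_rot: [0.492, 0.508, -0.492, 0.507]
ft_force: [0.8, 0.5, -0.3]
width: 0.052
tab [271 203  14  35 437] [0.5592 0.1697 0.0957] [[0.5547, 0.1566, 0.0881], [0.5643, 0.1812, 0.0974]]
[ 0.331 -0.002  0.002 -0.006 -0.     0.   ]
```

View pics/w2.png

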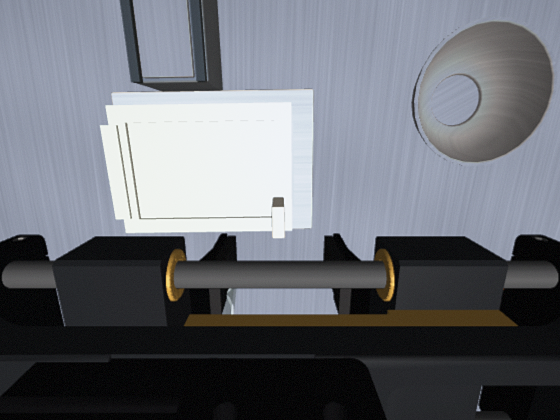

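The wrist view shows the tab at (278,217), midway between the fingertips, and the lock plate is clear of the tray. I'll descend and grip.

```bash

python3 -m pendant '.15 0 0 -.006 0 0;.25 0 0 -.006 0 0;.33 0 0 -.006 0 0;.33 0 0 -.006 0 0;.33 0 0 -.006 0 0'
python3 -m pendant '0 0 0 0 0 0;0 0 0 0 0 0;0 0 0 0 0 0;0 0 0 0 0 0;0 0 0 0 0 0;0 0 0 0 0 0;0 0 0 0 0 0;0 0 0 0 0 0' -1 45
python3 - <<'E'
from h import *
s=r.read_state(); p0=s["ee_pos"]; R0=R.from_quat(s["eef_rot"]); Rz=R.from_euler("z",.04)
print(s["width"],p0,R0.as_matrix().round(3),s["joint_positions"].round(2))
tab=np.array([p0[0],p0[1],.079]); heel=tab+Rz.apply([-64-70,36,-32]) if 0 else tab+Rz.apply(np.array([-64-70,36,-32])/1000)
print("heel",heel)
for a,dx,dz in((.03,0,0),(.06,0,0),(.1,0,0),(.14,0,0),(.18,0,0),(.22,0,0),(.25,0,0),(.25,.01,.0),(.25,.02,0),(.25,.03,.01),(.25,.03,.08),(0,.03,.11)):
    Q=R.from_rotvec(-a*Rz.apply([0,1,0])); 
    print(a,dx,dz,go(heel+Q.apply(p0-heel)+Rz.apply([dx,0,dz]),Q*R0,p0,R0))
E
```

```text
time: 9.05
ee_pos: [0.562, 0.1688, 0.0702]
eef_rot: [0.49, 0.51, -0.489, 0.511]
ft_force: [0.2, 1.1, 0.1]
width: 0.0522
time: 9.85
ee_pos: [0.5611, 0.1684, 0.0691]
eef_rot: [0.489, 0.511, -0.489, 0.511]
ft_force: [-3.4, -1.0, 4.4]
width: 0.0094
0.009364918136619159 [0.56112976 0.16840768 0.06908331] [[-0.001  0.999  0.043]
 [-0.     0.043 -0.999]
 [-1.    -0.001  0.   ]] [ 0.38  0.58 -0.96  1.7   0.51  1.14 -0.69]
heel [0.42579733 0.19902031 0.047     ]
0.03 0 0 [-0.016 -0.003 -0.     0.    -0.     0.02 ]
0.06 0 0 [-0.032 -0.006 -0.     0.    -0.     0.04 ]
0.1 0 0 [-0.053 -0.012 -0.     0.    -0.     0.067]
0.14 0 0 [-0.074 -0.018 -0.     0.    -0.     0.093]
0.18 0 0 [-0.095 -0.025 -0.     0.    -0.     0.12 ]
0.22 0 0 [-0.115 -0.032 -0.     0.    -0.     0.147]
0.25 0 0 [-0.13  -0.039 -0.     0.    -0.001  0.167]
0.25 0.01 0.0 [-0.13   0.001  0.     0.    -0.001  0.167]
0.25 0.02 0 [-0.13   0.041  0.     0.    -0.001  0.167]
0.25 0.03 0.01 [-0.17   0.081  0.     0.    -0.001  0.167]
0.25 0.03 0.08 [-0.45   0.081  0.     0.    -0.001  0.167]
0 0.03 0.11 [-0.44   0.12   0.001  0.     0.     0.   ]
```

```bash

python3 -m pendant '-.008 -.001 0 0 0 .01;-.016 -.003 0 0 0 .02;-.024 -.004 0 0 0 .03;-.032 -.006 0 0 0 .04;-.053 -.012 0 0 0 .067;-.074 -.018 0 0 0 .093;-.095 -.025 0 0 0 .12;-.095 -.025 0 0 0 .12' -1 60
python3 - <<'E'
from h import *
s=r.read_state(); M=R.from_quat(s["eef_rot"]).as_matrix(); print(M[:,0].round(3), s["width"],s["ft_force"])
i,d=vision.camera("scene"); cv2.imwrite("pics/s2.png",cv2.resize(i[150:275,225:385],None,fx=5,fy=5,interpolation=cv2.INTER_CUBIC))
E
```

```text
time: 10.65
ee_pos: [0.5548, 0.1683, 0.0936]
eef_rot: [0.533, 0.464, -0.44, 0.554]
ft_force: [-0.7, 0.0, -0.9]
width: 0.0098
[ 0.182  0.007 -0.983] 0.009770957943283715 [-0.73000336  0.00831553 -0.8550861 ]
```

View pics/s2.png

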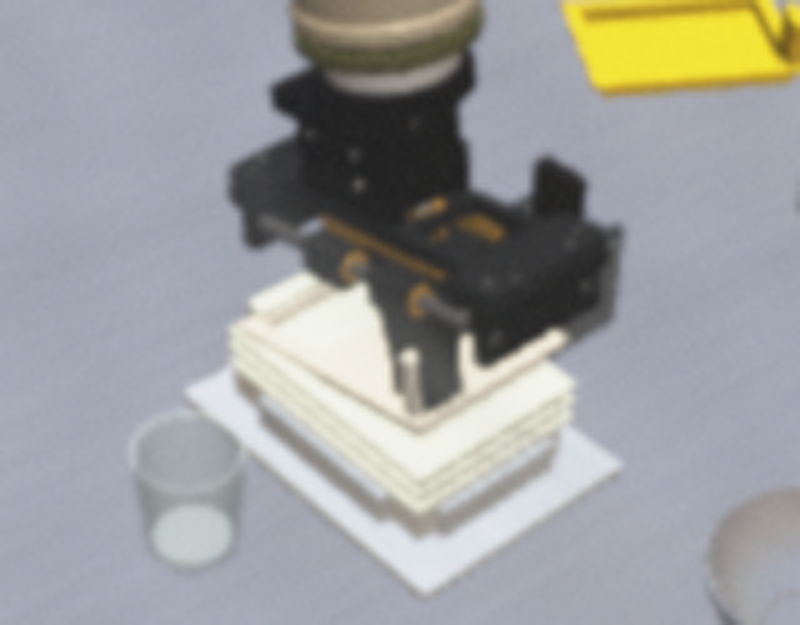

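The scene shows the tray's tab end raised, its far edge still down under the lip, and the stack seated. I'll raise it a little more and draw it out.

```bash

python3 - <<'E'
from h import *
p0=np.array([.56113,.16841,.06908]);M=np.array([[-.001,.999,.043],[0,.043,-.999],[-1,-.001,0]]);R0=R.from_matrix(M);Rz=R.from_euler("z",.04);heel=np.array([.4258,.199,.047])
f=lambda a,dx,dz:(heel+R.from_rotvec(-a*Rz.apply([0,1,0])).apply(p0-heel)+Rz.apply([dx,0,dz]),R.from_rotvec(-a*Rz.apply([0,1,0]))*R0)
c=f(.18,0,0)
for k in((.25,0,0),(.25,.01,0.001),(.25,.025,.002),(.25,.03,.01),(.25,.035,.08)): print(k,go(*f(*k),*c))
E
```

```text
(0.25, 0, 0) [-0.037 -0.008 -0.    -0.    -0.     0.047]
(0.25, 0.01, 0.001) [-0.034  0.033  0.    -0.    -0.     0.047]
(0.25, 0.025, 0.002) [-0.027  0.092  0.    -0.    -0.     0.047]
(0.25, 0.03, 0.01) [-0.055  0.118  0.    -0.    -0.     0.047]
(0.25, 0.035, 0.08) [-0.327  0.187  0.001 -0.    -0.     0.047]
```

```bash

python3 -m pendant '-.02 -.004 0 0 0 .024;-.037 -.008 0 0 0 .047;-.037 -.008 0 0 0 .047;-.036 .01 0 0 0 .047;-.034 .033 0 0 0 .047;-.030 .06 0 0 0 .047;-.027 .092 0 0 0 .047;-.027 .092 0 0 0 .047'
python3 - <<'E'
from h import *
s=r.read_state(); M=R.from_quat(s["eef_rot"]).as_matrix(); print(M[:,0].round(3), s["width"],s["ft_force"],s["joint_positions"].round(2))
i,d=vision.camera("scene"); cv2.imwrite("pics/s3.png",cv2.resize(i[150:275,225:385],None,fx=5,fy=5,interpolation=cv2.INTER_CUBIC))
E
```

```text
time: 11.5
ee_pos: [0.5779, 0.169, 0.1035]
eef_rot: [0.549, 0.446, -0.422, 0.567]
ft_force: [0.4, 0.3, -2.1]
width: 0.0095
[ 0.247  0.011 -0.969] 0.009468202023918793 [ 0.38604696  0.25902276 -2.08832107] [ 0.46  0.39 -1.01  1.85  0.56  0.91 -0.75]
```

View pics/s3.png

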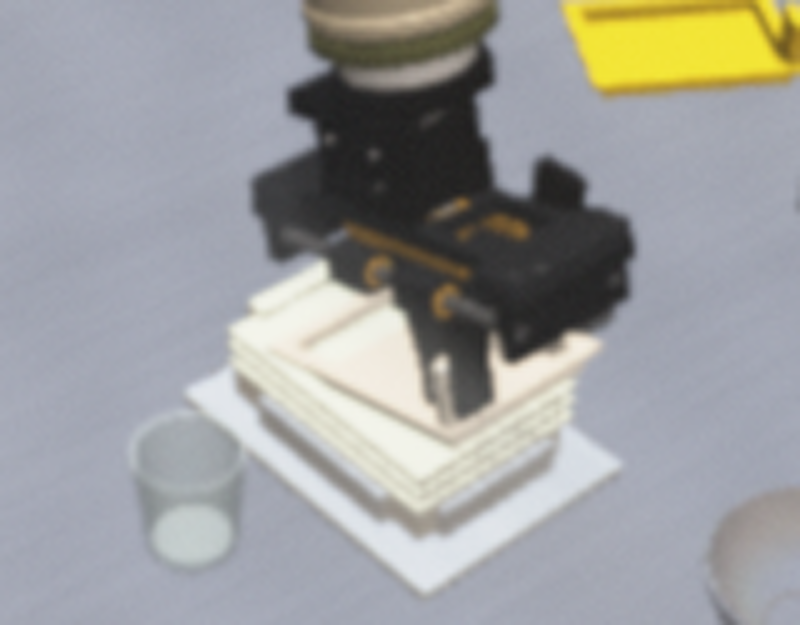

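```bash

python3 -m pendant '-.03 .03 0 0 0 0;-.06 .045 0 0 0 0;-.12 .06 0 0 0 0;-.2 .08 0 0 0 0;-.3 .11 0 0 0 0;-.3 .11 0 0 0 0;-.3 .11 0 0 0 0'
python3 - <<'E'
from h import *
s=r.read_state(); print(s["joint_positions"].round(2))
# lowest: level, tray yaw .04: tab->centre (-.064,.036)
B=np.array([.506,-.163]); t=B+R.from_euler("z",.04).apply([.064,-.036,0])[:2]
print(t,go([*t,.185],Rdown(.04)))
p=s["ee_pos"]; print(go([p[0],p[1],.2],Rdown(.04)))
i,d=vision.camera("top"); cv2.imwrite("pics/t2.png",cv2.resize(i[130:280,180:420],None,fx=3.3,fy=3.3,interpolation=cv2.INTER_CUBIC))
E
```

```text
time: 12.25
ee_pos: [0.585, 0.1693, 0.1842]
eef_rot: [0.549, 0.445, -0.421, 0.568]
ft_force: [-0.2, -0.9, -2.9]
width: 0.0096
[ 0.52  0.31 -1.08  1.75  0.45  1.05 -0.65]
[ 0.57138842 -0.19641189] [-0.032 -0.112  1.459  0.002  0.    -0.168]
[-0.061  0.016  0.     0.002  0.    -0.168]
```

View pics/t2.png

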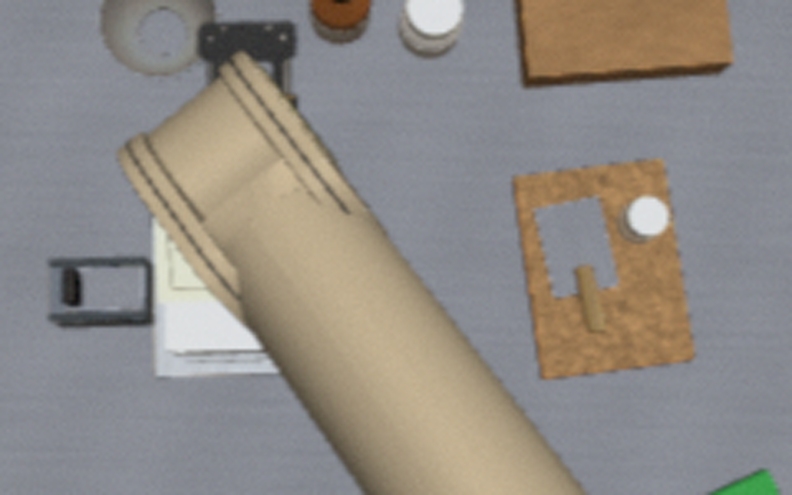

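```bash

python3 -m pendant '-.02 .005 0 0 0 -.04;-.04 .01 0 0 0 -.08;-.06 .015 .05 0 0 -.12;-.07 .016 .15 0 0 -.168;-.07 .016 .27 0 0 -.168;-.07 .016 .4 0 0 -.168;-.07 .016 .5 0 0 -.168;-.07 .016 .5 0 0 -.168'
python3 - <<'E'
from h import *
s=r.read_state(); print(s["joint_positions"].round(2),s["width"],go([.5714,-.1964,.19],Rdown(.04)))
E
```

```text
time: 13.1
ee_pos: [0.5897, 0.0394, 0.1996]
eef_rot: [0.489, 0.51, -0.492, 0.509]
ft_force: [0.5, -0.4, -1.0]
width: 0.0098
[ 0.64  0.46 -1.02  1.54  0.39  1.37 -0.38] 0.009751260008271348 [ 0.04  -0.108  0.94  -0.002  0.001  0.002]
```

```bash

python3 -m pendant '0 -.03 .1 0 0 0;0 -.06 .25 0 0 0;0 -.1 .4 0 0 0;0.02 -.11 .55 0 0 0;.04 -.11 .7 0 0 0;.04 -.11 .83 0 0 0;.04 -.11 .92 0 0 0;.04 -.11 .94 0 0 0'
python3 -m pendant '0 0 0 0 0 0;0 0 0 0 0 0;0 0 0 0 0 0;0 0 0 0 0 0;0 0 0 0 0 0'
python3 - <<'E'
from h import *
print(r.read_state()["joint_vel"].round(3))
i,d=vision.camera("scene"); cv2.imwrite("pics/s4.png",i)
P=cloud("scene",d); hsv=cv2.cvtColor(i,cv2.COLOR_BGR2HSV)
m=(P[...,2]>.155)&(P[...,2]<.2)&(hsv[...,2]>130)&(hsv[...,1]<80)&(abs(P[...,0]-.5)<.15)&(abs(P[...,1]+.16)<.15)
q=P[m]; print(len(q),q.mean(0),np.percentile(q,[2,98],0).round(3)); A=np.c_[q[:,:2],np.ones(len(q))]; print("slope",np.linalg.lstsq(A,q[:,2],rcond=None)[0])
E
```

```text
time: 13.9
ee_pos: [0.5716, -0.1944, 0.1898]
eef_rot: [0.489, 0.51, -0.491, 0.509]
ft_force: [-0.1, 0.2, -1.2]
width: 0.0096
time: 14.4
ee_pos: [0.5724, -0.1908, 0.1912]
eef_rot: [0.489, 0.511, -0.489, 0.511]
ft_force: [-1.2, -0.5, -1.2]
width: 0.0097
[ 0.004  0.002  0.002 -0.003 -0.001 -0.001  0.001]
292 [ 0.51175525 -0.15780372  0.18425836] [[ 0.439 -0.213  0.181]
 [ 0.577 -0.104  0.187]]
slope [ 0.00204662 -0.00193399  0.1829058 ]
```

View pics/s4.png

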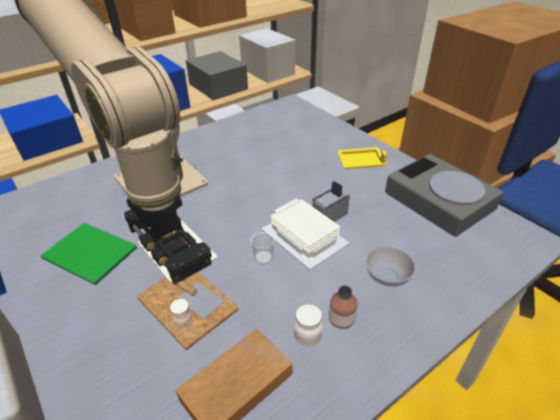

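```bash
python3 -c "
from bench import close_job; print(close_job())"
```

```text
the job is handed in; nothing more can be done
None
```

I slid the lock to its end stop, peeled the top tray off by its tab and handed the job in at about 14.5 s. The gripper was holding the tray over the cork board; `close_job` gave no verdict.

- **Lock:** it travelled about 44.6 mm, then the force rose sharply at the stop. A later top view shows it slid well clear of the tray. A numeric check from the top camera after the slide found no grip points, probably because the arm was in the way, so the end position rests on the travel, the force and the pictures.
- **Peel:** I raised the tab end about 0.25 rad about the opposite edge, drew the tray out 25 mm, then lifted and levelled it. In the pictures the far edge stayed down until the draw and the stack did not move.
- **Final pose:** depth points on the tray centre at about (0.512, -0.158), against the board centre at (0.506, -0.163). The rim is at 0.184 m, so the tray's mid-height is about 0.176 m, and the fitted slope is about 0.002. The arm was still, with 60 N grip commanded and the jaw at 9.7 mm on the 10 mm tab.
- **Bystanders:** I saw no change in the last picture, by eye only; I did not measure their positions.

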